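# Refit the filter cover of the bench air cleaner and hold it down

## Robot

A 6-joint arm with a two-finger parallel gripper is mounted at the origin on a cart in front of the work surface, level with it; the furniture and walls round the work are solid. World frame = base frame: x ahead of the robot, y to its left, z up, the work surface at z = 0. Lengths are in m, angles in degrees, forces in N, time in s.
With the tool pointing down it reaches from about 0.25 to 0.725 m from the base axis. Payload 9.7 kg.
Tool frame: the origin (TCP) lies at the very end of the fingers, on their centre line; the grasp point (between the pads) lies 19 mm behind it (bot.hold_point_z is the distance from the TCP to the grasp point, in m); z points along the fingers, y is the line along which they close (so a half turn about z gives the same grasp; the last joint's range is limited). The gripper opens to 85 mm and grips with 20 to 120 N. Pads are 22 mm wide; open, the fingers measure 114 mm over their backs; the gripper's body (76 mm by 85 mm) begins 54 mm behind the grasp point. The pads swing forward as they close: fully open they stand 13 mm farther back than shut.
Start: joints at [-75.172, 4.979, 10.078, 95.1, 0, 90], TCP at [0.141, -0.532, 0.231] pointing down, gripper open.
Joint ranges: [-179.16, 179.16], [-48.56, 103.87], [-65.8, 70.77], [-126.05, 130.52], [-82.76, 87.17], [-180, 180]. Speed limits (degrees/s): [127.2, 127.2, 147.25, 180, 180, 180].

## Interface

Orientations are given as [roll, pitch, yaw] about the fixed x, y, z axes, in that order (R = Rz(yaw) Ry(pitch) Rx(roll)).
In Python, from workcell import bot gives the robot as it stands.
- The arm moves only by the tool play_rows, never from a script. Its argument "targets" is a list of rows, each an object with "grip": the closure in counts, from 0 (fully open) to 255 (shut); "linear": the shift along the world's x, y, z in cm, a list of three; "delta_rot": the turn, a rotation vector about the world's x, y, z in rad, a list of three. A call has 1 to 10 rows; each row is the pose to reach, as a shift and turn from the pose commanded when the call began; what a row does not reach only later rows make up. A row lasts 1/10 s, in which the tool goes at most 50 mm and 8.59 degrees, less where a joint would pass 70% of its speed; a pose out of reach is approached as far as the arm can. A call with a gripper value outside its range is refused whole. The fingers move at their own pace and stop on an object; "force" is the grip in N (left out, the last holds). Time passes only in rows, so rows that repeat a pose let the fingers close. It gives the time, the measured TCP pose, the force, the opening and the grip force at its end, in the units of the state.
- bot.get_obs(): the state, without advancing time (a new reading comes with each control period).
- bot.camera(name): name is "scene" or "top" or "wrist"; returns a dict with "color" (400x640x3 uint8, red, green, blue), "range_z" (400x640 float32, m along the optical axis (not along the pixel's ray), 0 where there is no reading), "fov_y" (degrees; the focal length in pixels is half the picture's height over the tangent of half this angle, whatever the lens; pixels are square), "cx", "cy" (the principal point, pixels), "world_to_cam" (4x4, takes a point from world to camera coordinates). Camera axes: x right, y up, looking along -z (the intrinsics and any distortion apply to the point x, -y, -z); pixel columns grow to the right and rows downward; lengths in m; the calibration is good to about 2 mm. A picture is of the moment at which its call begins.
- bot.job_done(): hands the job in; it is judged then, once.
Trained networks look in a picture, given as the dict that the camera call returned (one of the last four; its "shot" number tells which), for a name from the list of things; names that differ only in an ending like _2 or _b are one class to them, and where a whole thing is asked for, a point or a joint stands for the part that bears it (a point fixed in the world has none). Each returns a list of dicts, best first, with "conf" (0 to 1); they miss things now and then, are a little off and sometimes report something else, mostly with a low value. They report only what shows in the picture. A call takes as long as a camera call.
- bot.search_frame(picture, target): "box" ([left, top, right, bottom] in pixels, round what is visible of it).
- bot.trace(picture, target): "pixels" (400x640 bool, what is visible of it) and "box" ([left, top, right, bottom] in pixels, round what is visible of it).
- bot.pinpoint(picture, target): "pixel" ([column, row] in pixels: a listed point, or the origin of a listed thing).
The state is a dict: "time": time; "q": joint angles; "qd": joint speeds; "joint_efforts": joint torques, N m; "ee_pos": TCP position; "tcp_rot": TCP orientation; "wrist_force": force on the tool from outside, world axes, zero at the start; "torque": the same for the moment, N m; "opening": finger opening in m; "grasp_force": force on a finger pad.
Only numpy, scipy, OpenCV 4.12 (cv2) and the standard library are available. Lean on these libraries where they do the work, as an engineer would, in place of code of your own. Each camera call takes 0.05 s, during which the arm holds its last target. There are 200 camera calls.

## Task

The filter of the small bench air cleaner has been changed and its cover must go back on: first pick the marker pen off the open filter frame and lay it on the bench (do not drop it or knock it down), then turn the one quarter-turn stud that stands askew until its wing lines up with the slot it has to pass in the cover, leaving the other stud in line. Set the cover over the frame so that both wings come up through its slots, and push it down flush and level onto the frame against the spring pins. The program finishes while the gripper still holds the cover pressed down, studs unlocked, so that a colleague can lock them; leave the specimen cup, the small bottle and the flat carton where they stand.

Things in the scene. Friction and masses are not known exactly. Their poses are not given: they have to be found in the camera images.
- cleaner: bench air cleaner, fixed: light grey sheet-metal box 180 (x) x 242 (y) x 90 mm high, louvres and switch on its front (its -x side). Origin under its centre on the bench. Centred on its top stands an upright steel frame round the filter opening. Inside the frame two steel crossbars, tops 10 mm below its crest, carry the two studs at x = 0, y = -58 and +58 mm
- frame_top (a point): centre of the frame at crest height (114 mm above the bench); axes as the cleaner's. Frame outside 104 (x) x 168 (y) mm, 24 mm high, round bead on top (4 mm radius). Four sprung 6 mm pins at x = +-40, y = +-72 mm stand 8.5 mm above the crest and sink to crest level under about 10 N in all
- stud_a (a joint): turn of one quarter-turn stud, rad, + = counterclockwise from above, range -1.75 to 1.75; 0 = wing along the cleaner's y axis, in line with the cover's slot; 1.57 = crosswise. It sits at y = -58 or +58 mm on the frame (changes from start to start). Held by friction (0.06 N m), no detent or stop at 0; stays where it is left
- stud_a_wing (a point): centre of that stud's wing, on its turning axis, 11 mm above the frame's crest. Dark steel wing 28 mm long (along the point's y), 9 mm thick, from 4 to 18 mm above the crest (the top 4 mm only 6 mm thick), on a 9 mm round neck
- stud_b (a joint): turn of the other stud, same values and shape; it sits at the other of the two places
- stud_b_wing (a point): centre of the other stud's wing, as stud_a_wing
- cover: loose aluminium cover, right way up on the bench, 0.2 to 0.31 kg: 114 (x) x 178 (y) mm, plate 3 mm thick, rim folded down 20 mm, inside 109 x 173 mm (2.5 mm play round the frame). Slots 18 (x) x 38 (y) mm at x = 0, y = +-58 mm. Fits also after a half turn. Origin at the centre of the rim's lower edge. Loose on the pins it stands 5 to 6 mm proud, on an askew wing 15 to 18 mm; 6 to 9 N press it flush
- cover_seat (a point): centre of the plate's underside, 20 mm above the cover's origin; coincides with point frame_top when the cover is flush. On the way keep clear of the fixed bench centrifuge, 203 mm high, that stands behind the cleaner (front face at world x = 0.64 m, from y = 0.12 to 0.40 m)
- cover_handle (a point): middle of the cover's black bow handle, on the centre line of its bar, 56 mm above the cover's origin and 33 mm above the plate's top: round bar 12 mm thick along the cover's y, straight for 42 mm, open beneath and on both sides
- marker: black marker pen 135 mm long along its y, lying across the short way of the frame on the beads, 16 mm wide and 17 mm high (grips at 10 mm between the fingers), 12 g. Origin on its underside at mid length
- specimen_cup: white lidded specimen cup, 52 mm wide, 56 mm high, on the bench to the front right; bystander. Origin under its centre
- bottle: small amber bottle with a cap, 31 mm wide, 78 mm high, on the bench in front of the gap between cleaner and cover; bystander. Origin under its centre
- carton: small flat carton 46 x 48 x 18 mm on the bench to the right, between specimen cup and cover; bystander (the bench between carton, bottle and cover, about world x = 0.45, y = 0 m, is free). Origin under its centre

How it is judged (in metres and radians):
On the way, in this order (a step that is already met when the one before it is completed fails the run):
1. the marker lies on the bench, let go (height (world z) of marker between -0.01 and 0.02 m and linear speed of marker below 0.05 m/s and contact force between the fingers and marker below 0.1 N), for 0.2 s.
2. both studs stand in line with the slots (within 0.25 rad) (value of joint stud_a between -0.25 and 0.25 rad and value of joint stud_b between -0.25 and 0.25 rad), for 0.2 s.
At the end, for the whole second after the job is handed in: Cover flush on the frame (plate within 2.5 mm of the crest), centred within 6 mm, square within 0.08 rad, level within 0.03 rad, the gripper pressing on it with over 2 N; both studs within 0.3 rad of in line; marker lying on the bench, not under anything (z of cover_seat in the frame of frame_top between -0.003 and 0.0025 m and horizontal distance between cover_seat and frame_top below 0.006 m and angle between the x axis of cover and the x axis of cleaner, either way round below 0.08 rad and angle between cover's own z axis and vertical below 0.03 rad and contact force between the fingers and cover above 2 N and value of joint stud_a between -0.3 and 0.3 rad and value of joint stud_b between -0.3 and 0.3 rad and height (world z) of marker between -0.01 and 0.02 m and contact force between anything else and marker below 5 N); the arm keeps its last pose, push and grip.
It fails at once if the marker is dropped or knocked down from a height (linear speed of marker above 0.9 m/s and contact force between the fingers and marker below 0.05 N).
It fails at once if a bystander (specimen cup, small bottle, carton) is pushed more than 30 mm or tipped over (distance of any of specimen_cup, bottle, carton from where it was at the start of the episode above 0.03 m or angle between any of specimen_cup, bottle, carton's own z axis and vertical above 0.5 rad).
It also fails if it takes over 58 s, if anything falls off the work surface, if the arm or the gripper's body presses on something with over 40 N, if the wrist force passes 120 N, or if a joint passes its speed limit or range.

## Working session

There is one attempt and no reset: what is moved stays moved. The work goes in short steps, Python scripts to look and compute and a tool call to move; the robot and the scene stay as the last step left them, time stands still between calls to the robot, and variables do not carry over. Pictures are saved under pics/ and viewed, at most 10 in all, crops included, and the job is handed in when it is done.

Besides the shell and the picture viewer there is one more tool, called after "Request:" by a JSON object that holds its "api" and its "payload". play_rows: Moves the arm, as the interface text tells. Its arguments: {"type":"object","properties":{"targets":{"type":"array","items":{"type":"object","properties":{"grip":{"type":"number"},"linear":{"type":"array","items":{"type":"number"}},"delta_rot":{"type":"array","items":{"type":"number"}}}}},"force":{"type":"number"}},"required":["targets"]}

```bash
ls; mkdir -p pics; cat > h.py <<'E'
import numpy as np, cv2
from workcell import bot
def K(p):
    f=200/np.tan(np.radians(p["fov_y"]/2)); return f,p["cx"],p["cy"]
def pts(p,uv,d=None):
    "world points of pixels (n,2); depth d or from range_z"
    uv=np.atleast_2d(uv).astype(float); f,cx,cy=K(p)
    if d is None: d=p["range_z"][uv[:,1].astype(int),uv[:,0].astype(int)]
    c=np.c_[(uv[:,0]-cx)/f*d,-(uv[:,1]-cy)/f*d,-d*np.ones(len(uv)),np.ones(len(uv))]
    return (np.linalg.inv(p["world_to_cam"])@c.T).T[:,:3]
def atz(p,uv,z):
    "world point on pixel ray at height z"
    a=pts(p,uv,1.0)[0]; o=np.linalg.inv(p["world_to_cam"])[:3,3]
    return o+(a-o)*(z-o[2])/(a[2]-o[2])
def mask(p,t):
    r=bot.trace(p,t)
    return (r[0]["conf"],r[0]["pixels"]) if r else (0,None)
def cloud(p,m):
    v,u=np.nonzero(m&(p["range_z"]>0)); return pts(p,np.c_[u,v])
def save(p,n): cv2.imwrite("pics/"+n,cv2.cvtColor(p["color"],cv2.COLOR_RGB2BGR))
E
python3 - <<'E'
from h import *
o=bot.get_obs(); print(o)
T=bot.camera("top"); S=bot.camera("scene")
print({k:v for k,v in T.items() if k not in("color","range_z")})
cv2.imwrite("pics/a.png",cv2.cvtColor(cv2.resize(np.vstack([T["color"],S["color"]]),None,fx=.75,fy=.75),cv2.COLOR_RGB2BGR))
for n in "cleaner frame_top stud_a_wing stud_b_wing cover cover_seat cover_handle marker specimen_cup bottle carton".split():
    print(n,[(round(r["conf"],2),np.round(r["pixel"]),pts(T,r["pixel"]).round(3)[0]) for r in bot.pinpoint(T,n)[:3]])
E
```

```text
pics
{'time': 0.0, 'q': array([-7.51710679e+01,  5.01041906e+00,  1.00327535e+01,  9.50972908e+01,
        1.97149183e-03,  9.00001492e+01]), 'qd': array([ 0.06092923,  0.03142453,  0.00938235,  0.02704211, -0.10458492,
       -0.01890981]), 'joint_efforts': array([-1.98993410e-03, -5.20390499e+01,  4.64804614e+01,  1.61943171e-02,
       -6.88746945e-05,  1.19873800e-05]), 'ee_pos': array([ 0.14071592, -0.5314632 ,  0.23057435]), 'tcp_rot': array([-1.79925044e+02, -1.97129491e-03,  1.48287803e+01]), 'wrist_force': array([-0.27193056,  0.40297424, -0.01628899]), 'torque': array([ 0.03499364, -0.05177769,  0.0176884 ]), 'grasp_force': 0.0, 'opening': 0.0855158699579649}
{'fov_y': 57.53525176118566, 'cx': 323.2191772241026, 'cy': 198.0386839778357, 'world_to_cam': array([[-0.01649678, -0.99981031,  0.01035404,  0.15347802],
       [ 0.99056266, -0.01493324,  0.13624468, -0.48833291],
       [-0.13606422,  0.01250392,  0.99062111, -0.87612913],
       [ 0.        ,  0.        ,  0.        ,  1.        ]]), 'shot': 1}
cleaner [(0.94, array([253., 205.]), array([0.473, 0.314, 0.065]))]
fr
[... 192 characters left out ...]
71])), (0.25, array([253., 205.]), array([0.471, 0.314, 0.07 ]))]
stud_b_wing [(0.48, array([214., 198.]), array([0.481, 0.389, 0.132]))]
cover []
cover_seat [(0.92, array([388., 150.]), array([ 0.605, -0.015,  0.057]))]
cover_handle [(0.93, array([386., 151.]), array([ 0.612, -0.018,  0.024])), (0.74, array([434., 207.]), array([ 0.466, -0.136,  0.017]))]
marker [(0.92, array([241., 197.]), array([0.483, 0.329, 0.127]))]
specimen_cup [(0.78, array([430., 235.]), array([ 0.393, -0.111,  0.053]))]
bottle [(0.51, array([351., 244.]), array([0.375, 0.082, 0.076])), (0.29, array([386., 150.]), array([ 0.615, -0.018,  0.022]))]
carton [(0.81, array([435., 209.]), array([ 0.46 , -0.136,  0.019]))]
```

View pics/a.png

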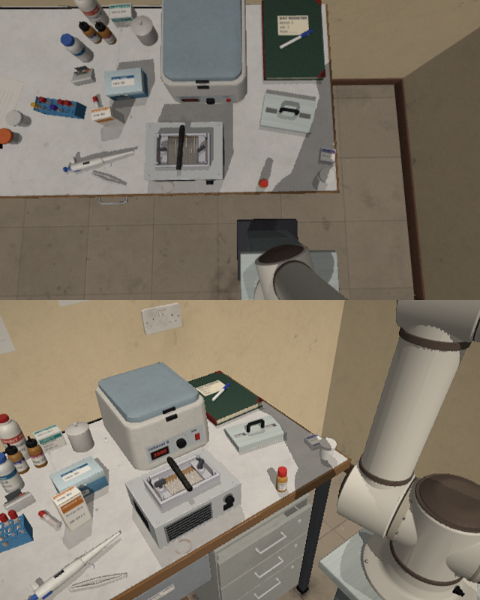

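The picture shows the cleaner at about (245,200) in the full-size top view, with the marker across its frame at (241,197). The cover is at about (385,150), its yaw slightly turned, the bottle at (351,244), and cup and carton at about (433,210–235).

```bash
python3 - <<'E'
from h import *
T=bot.camera("top"); S=bot.camera("scene")
a=cv2.resize(T["color"][150:255,185:305],(800,700)[0:2] and (640,560),interpolation=cv2.INTER_CUBIC)
cv2.imwrite("pics/b.png",cv2.cvtColor(a,cv2.COLOR_RGB2BGR))
def rect(P,nm):
    r=cv2.minAreaRect((P[:,:2]*1000).astype(np.float32)); print(nm,np.round(r[0],1),np.round(r[1],1),round(r[2],1),len(P))
for p,n in((T,"top"),(S,"scene")):
    v,u=np.mgrid[0:400,0:640]; P=pts(p,np.c_[u.ravel(),v.ravel()]); P=P[p["range_z"].ravel()>0]
    q=P[(P[:,0]>.35)&(P[:,0]<.6)&(P[:,1]>.15)&(P[:,1]<.45)]
    rect(q[(q[:,2]>.08)&(q[:,2]<.1)],n+" box top")
    rect(q[(q[:,2]>.108)&(q[:,2]<.119)],n+" crest")
    q=P[(P[:,0]>.5)&(P[:,0]<.72)&(P[:,1]>-.16)&(P[:,1]<.1)]
    rect(q[(q[:,2]>.017)&(q[:,2]<.03)],n+" plate"); 
    h=q[(q[:,2]>.046)&(q[:,2]<.075)]; len(h) and rect(h,n+" handle")
    for t in ("cover","marker","stud_a_wing","cover_handle","cleaner","specimen_cup","bottle","carton"):
        c,m=mask(p,t)
        if m is not None:
            C=cloud(p,m); rect(C,f"{n} {t} {c:.2f} z {np.percentile(C[:,2],[5,50,95]).round(3)}")
E
```

```text
top box top [479.4 329. ] [241.9 180.7] 90.0 4603
top crest [488.1 329.7] [166. 121.] 89.8 763
top plate [613.  -13.4] [178.4 115.4] 79.9 2664
top handle [612.8 -12.9] [65.6 12.2] 80.5 128
top cover 0.86 z [0.016 0.022 0.028] [615.9 -14.7] [185.4 124.2] 81.0 2949
top marker 0.58 z [0.122 0.127 0.13 ] [485.  331.8] [ 15.9 133.7] 86.1 420
top stud_a_wing 0.60 z [0.107 0.128 0.132] [483. 273.] [19.9 27.6] 28.0 65
top cover_handle 0.56 z [0.019 0.022 0.035] [613.  -13.5] [178.1 115.4] 79.9 2820
top cleaner 0.56 z [0.063 0.089 0.113] [474.1 329.9] [248.7 195.8] 88.1 7648
top specimen_cup 0.73 z [0.012 0.055 0.057] [ 401.3 -129.9] [50.7 63.6] 40.4 417
top carton 0.85 z [0.001 0.017 0.02 ] [ 466.3 -142.1] [49.1 46.9] 80.0 391
scene box top [478.4 329.4] [183.9 241.5] 0.1 5249
scene crest [475. 330.] [114.2 168.2] 0.5 1068
scene plate [612.2 -12.5] [182.3 121.3] 80.3 1800
scene handle [611.2 -11.4] [63.3 13.3] 79.1 133
scene cover 0.98 z [0.004 0.023 0.048] [625.  -24.2] [200.7 153.1] 78.0 2413
scene marker 0.61 z [0.123 0.129 0.132] [486.7 332.6] [ 16.1 141. ] 86.0 421
scene stud_a_wing 0.63 z [0.121 0.128 0.134] [475.3 272.5] [ 7.7 24. ] 29.7 62
scene cover_handle 0.98 z [0.006 0.023 0.05 ] [627.1 -13.7] [178.5 151.6] 79.7 2329
scene cleaner 0.92 z [0.023 0.09  0.113] [528.  317.8] [271.5 302.4] 85.3 11725
scene specimen_cup 0.78 z [0.004 0.052 0.058] [ 662.6 -508.3] [ 50.8 987.5] 34.8 561
scene bottle 0.74 z [0.004 0.048 0.079] [400.9  53.2] [ 32.3 113. ] 46.0 461
scene carton 0.72 z [0.004 0.018 0.021] [ 464.9 -140.4] [48.1 48.8] 79.4 306
```

View pics/b.png

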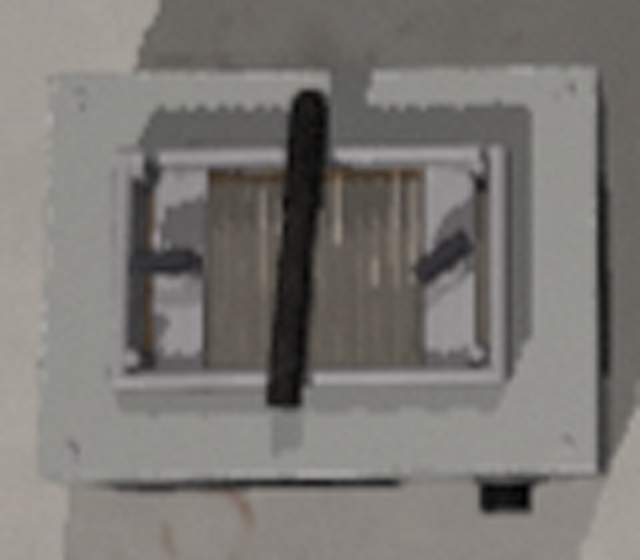

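Request:
{"api": "play_rows", "payload": {"targets": [{"grip": 125, "linear": [1.8, 4.5, 0.5], "delta_rot": [0, 0, 0]}, {"grip": 125, "linear": [3.6, 9, 0.5], "delta_rot": [0, 0, 0]}, {"grip": 125, "linear": [5.4, 13.5, 0.5], "delta_rot": [0, 0, 0]}, {"grip": 125, "linear": [7.2, 18, 0.5], "delta_rot": [0, 0, 0]}, {"grip": 125, "linear": [9, 22.5, 0.5], "delta_rot": [0, 0, 0]}, {"grip": 125, "linear": [10.8, 27, 0.5], "delta_rot": [0, 0, 0]}, {"grip": 125, "linear": [12.6, 31.5, 0.5], "delta_rot": [0, 0, 0]}, {"grip": 125, "linear": [14.4, 36, 0.5], "delta_rot": [0, 0, 0]}, {"grip": 125, "linear": [16.2, 40.5, 0.5], "delta_rot": [0, 0, 0]}, {"grip": 125, "linear": [18, 45, 0.5], "delta_rot": [0, 0, 0]}]}}

```text
time: 2.55
ee_pos: [0.3209, -0.0798, 0.2366]
tcp_rot: [180.0, -0.1, 14.8]
wrist_force: [1.5, -0.6, -0.7]
opening: 0.0433
grasp_force: 0.0
```

```bash
python3 - <<'E'
from h import *
o=bot.get_obs(); print(o["q"].round(1),o["ee_pos"],o["tcp_rot"],o["opening"],o["time"])
E
```

```text
[-14.  -24.6 -14.8  99.7  -0.  151.2] [ 0.320918   -0.07982687  0.23662704] [ 1.79956986e+02 -7.50536157e-02  1.48010364e+01] 0.04327380414505191 2.55
```

Request:
{"api": "play_rows", "payload": {"targets": [{"grip": 125, "linear": [1.6, 4, 0], "delta_rot": [0, 0, 0.15]}, {"grip": 125, "linear": [3.2, 8, 0], "delta_rot": [0, 0, 0.3]}, {"grip": 125, "linear": [4.8, 12, 0], "delta_rot": [0, 0, 0.45]}, {"grip": 125, "linear": [6.4, 16, 0], "delta_rot": [0, 0, 0.6]}, {"grip": 125, "linear": [8, 20, 0], "delta_rot": [0, 0, 0.75]}, {"grip": 125, "linear": [9.6, 24, 0], "delta_rot": [0, 0, 0.9]}, {"grip": 125, "linear": [11.2, 28, 0], "delta_rot": [0, 0, 1.05]}, {"grip": 125, "linear": [12.8, 32, 0], "delta_rot": [0, 0, 1.2]}, {"grip": 125, "linear": [14.4, 36, 0], "delta_rot": [0, 0, 1.35]}, {"grip": 125, "linear": [16.4, 41.1, 0], "delta_rot": [0, 0, 1.5]}]}}

```text
time: 3.55
ee_pos: [0.4833, 0.3264, 0.2365]
tcp_rot: [180.0, -0.0, 101.1]
wrist_force: [1.0, -0.6, 0.8]
opening: 0.0435
grasp_force: 0.0
```

Request:
{"api": "play_rows", "payload": {"targets": [{"grip": 125, "linear": [0, 0, -1], "delta_rot": [0, 0, 0.15]}, {"grip": 125, "linear": [0, 0, -2], "delta_rot": [0, 0, 0.3]}, {"grip": 125, "linear": [0, 0, -3], "delta_rot": [0, 0, 0.45]}, {"grip": 125, "linear": [0, 0, -4], "delta_rot": [0, 0, 0.6]}, {"grip": 125, "linear": [0, 0, -4], "delta_rot": [0, 0, 0.75]}, {"grip": 125, "linear": [0, 0, -4], "delta_rot": [0, 0, 0.9]}, {"grip": 125, "linear": [0, 0, -4], "delta_rot": [0, 0, 1.05]}, {"grip": 125, "linear": [0, 0, -4], "delta_rot": [0, 0, 1.2]}, {"grip": 125, "linear": [0, 0, -4], "delta_rot": [0, 0, 1.314]}, {"grip": 125, "linear": [0, 0, -4], "delta_rot": [0, 0, 1.314]}]}}

```text
time: 4.55
ee_pos: [0.483, 0.3249, 0.1963]
tcp_rot: [-180.0, -0.0, 176.1]
wrist_force: [0.6, 0.2, 1.3]
opening: 0.0435
grasp_force: 0.0
```

```bash
python3 - <<'E'
from h import *
o=bot.get_obs(); print(o["q"].round(1),o["ee_pos"],o["tcp_rot"],o["opening"],o["time"])
W=bot.camera("wrist"); save(W,"c.png")
v,u=np.mgrid[0:400,0:640]; P=pts(W,np.c_[u.ravel(),v.ravel()]); P=P[W["range_z"].ravel()>0]
def rect(P,nm):
    r=cv2.minAreaRect((P[:,:2]*1000).astype(np.float32)); print(nm,np.round(r[0],1),np.round(r[1],1),round(r[2],1),len(P))
for t in ("marker","stud_a_wing","stud_b_wing"):
    for r in bot.trace(W,t):
        C=cloud(W,r["pixels"]); rect(C,f"{t} {r['conf']:.2f} z {np.percentile(C[:,2],[5,50,95]).round(3)}")
q=P[(P[:,2]>.108)&(P[:,2]<.117)]; rect(q,"crest")
E
```

```text
[33.9  8.8 10.4 91.6 -0.  37.8] [0.48300945 0.32485338 0.19625217] [-1.79995246e+02 -1.35173421e-03  1.76149212e+02] 0.043502048981063655 4.55
marker 0.75 z [0.124 0.129 0.131] [530.8 333.7] [ 23.4 221.1] 87.6 4907
stud_a_wing 0.76 z [0.125 0.131 0.133] [484.  270.8] [10.5 33.8] 44.9 632
stud_b_wing 0.89 z [0.12  0.13  0.133] [486.3 391.3] [18.  33.2] 2.7 797
stud_b_wing 0.72 z [0.064 0.091 0.114] [472.8 332.1] [333.9 202.9] 87.9 69187
crest [482.3 330.6] [103.8 168. ] 0.1 8389
```

View pics/c.png

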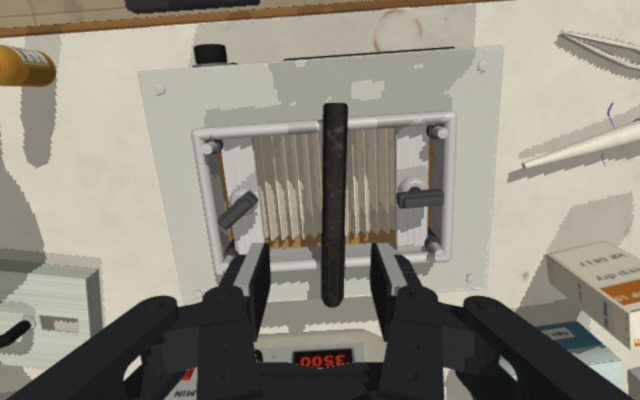

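The wrist picture shows the marker at column 333 between the fingers, the askew wing at (238,210), and the straight wing at (420,198). I'll grasp the marker now.

Request:
{"api": "play_rows", "payload": {"targets": [{"grip": 125, "linear": [0.2, 0.65, -3], "delta_rot": [0, 0, 0]}, {"grip": 125, "linear": [0.2, 0.65, -6], "delta_rot": [0, 0, 0]}, {"grip": 125, "linear": [0.2, 0.65, -8], "delta_rot": [0, 0, 0]}, {"grip": 125, "linear": [0.2, 0.65, -8], "delta_rot": [0, 0, 0]}, {"grip": 230, "linear": [0.2, 0.65, -8], "delta_rot": [0, 0, 0]}, {"grip": 230, "linear": [0.2, 0.65, -8], "delta_rot": [0, 0, 0]}, {"grip": 230, "linear": [0.2, 0.65, -8], "delta_rot": [0, 0, 0]}, {"grip": 230, "linear": [0.2, 0.65, -8], "delta_rot": [0, 0, 0]}, {"grip": 230, "linear": [0.2, 0.65, -8], "delta_rot": [0, 0, 0]}, {"grip": 230, "linear": [0.2, 0.65, -8], "delta_rot": [0, 0, 0]}], "force": 25}}

```text
time: 5.75
ee_pos: [0.4857, 0.3318, 0.118]
tcp_rot: [179.9, 0.1, 176.0]
wrist_force: [-0.5, -0.4, 6.8]
opening: 0.009
grasp_force: 19.9
```

Request:
{"api": "play_rows", "payload": {"targets": [{"grip": 230, "linear": [0, 0, 1], "delta_rot": [0, 0, 0]}, {"grip": 230, "linear": [0, 0, 3], "delta_rot": [0, 0, 0]}, {"grip": 230, "linear": [0, 0, 6], "delta_rot": [0, 0, 0]}, {"grip": 230, "linear": [-0.3, -3, 6], "delta_rot": [0, 0, 0]}, {"grip": 230, "linear": [-0.7, -7, 6], "delta_rot": [0, 0, 0]}, {"grip": 230, "linear": [-1.1, -11, 6], "delta_rot": [0, 0, 0]}, {"grip": 230, "linear": [-1.6, -15, 6], "delta_rot": [0, 0, 0]}, {"grip": 230, "linear": [-2, -19, 6], "delta_rot": [0, 0, 0]}, {"grip": 230, "linear": [-2.4, -23, 6], "delta_rot": [0, 0, 0]}, {"grip": 230, "linear": [-2.8, -27, 5], "delta_rot": [0, 0, 0]}]}}

```text
time: 6.75
ee_pos: [0.4572, 0.06, 0.1682]
tcp_rot: [180.0, 0.2, 176.1]
wrist_force: [1.2, -0.6, -0.3]
opening: 0.0085
grasp_force: 19.3
```

Request:
{"api": "play_rows", "payload": {"targets": [{"grip": 230, "linear": [-0.4, -3, 0], "delta_rot": [0, 0, 0]}, {"grip": 230, "linear": [-0.8, -6, -1], "delta_rot": [0, 0, 0]}, {"grip": 230, "linear": [-0.8, -7, -4], "delta_rot": [0, 0, 0]}, {"grip": 230, "linear": [-0.8, -7, -7], "delta_rot": [0, 0, 0]}, {"grip": 230, "linear": [-0.8, -7, -10], "delta_rot": [0, 0, 0]}, {"grip": 230, "linear": [-0.8, -7, -12], "delta_rot": [0, 0, 0]}, {"grip": 230, "linear": [-0.8, -7, -13], "delta_rot": [0, 0, 0]}, {"grip": 230, "linear": [-0.8, -7, -14], "delta_rot": [0, 0, 0]}, {"grip": 230, "linear": [-0.8, -7, -14], "delta_rot": [0, 0, 0]}, {"grip": 230, "linear": [-0.8, -7, -14], "delta_rot": [0, 0, 0]}]}}

```text
time: 7.75
ee_pos: [0.4495, -0.0086, 0.0271]
tcp_rot: [180.0, 0.1, 176.1]
wrist_force: [0.7, 0.1, 0.6]
opening: 0.0086
grasp_force: 19.3
```

```bash
python3 - <<'E'
from h import *
W=bot.camera("wrist"); S=bot.camera("scene")
for p in (W,S):
    for r in bot.trace(p,"marker")[:1]:
        C=cloud(p,r["pixels"]); C=C[C[:,2]<.04]; R=cv2.minAreaRect((C[:,:2]*1000).astype(np.float32)); print(r["conf"],R,np.percentile(C[:,2],[5,50,95]).round(4))
        i=np.argsort(C[:,0]); n=len(i)//8; print("ends z",C[i[:n]].mean(0).round(3),C[i[-n:]].mean(0).round(3))
E
```

```text
0.73 ((457.259765625, -8.875114440917969), (20.055782318115234, 146.5465087890625), 86.39167022705078) [0.0337 0.038  0.0395]
ends z [ 0.389 -0.004  0.036] [ 0.49  -0.011  0.037]
0.47 ((444.2476806640625, -22.089111328125), (44.62968826293945, 129.58023071289062), 86.86852264404297) [0.0008 0.0354 0.0395]
ends z [ 0.383 -0.003  0.034] [ 0.496 -0.005  0.033]
```

Request:
{"api": "play_rows", "payload": {"targets": [{"grip": 230, "linear": [0, 0, -1], "delta_rot": [0, 0, 0]}, {"grip": 230, "linear": [0, 0, -1.8], "delta_rot": [0, 0, 0]}, {"grip": 230, "linear": [0, 0, -2.15], "delta_rot": [0, 0, 0]}, {"grip": 230, "linear": [0, 0, -2.3], "delta_rot": [0, 0, 0]}, {"grip": 230, "linear": [0, 0, -2.3], "delta_rot": [0, 0, 0]}]}}

```text
time: 8.45
ee_pos: [0.4484, -0.0085, 0.0036]
tcp_rot: [180.0, -0.1, 176.1]
wrist_force: [-5.4, 0.1, 11.1]
opening: 0.0088
grasp_force: 20.9
```

Request:
{"api": "play_rows", "payload": {"targets": [{"grip": 200, "linear": [0, 0, 0.1], "delta_rot": [0, 0, 0]}, {"grip": 140, "linear": [0, 0, 0.1], "delta_rot": [0, 0, 0]}, {"grip": 125, "linear": [0, 0, 0.1], "delta_rot": [0, 0, 0]}, {"grip": 125, "linear": [0, 0, 0.1], "delta_rot": [0, 0, 0]}, {"grip": 125, "linear": [0, 0, 2], "delta_rot": [0, 0, 0]}, {"grip": 125, "linear": [0, 0, 6], "delta_rot": [0, 0, 0]}, {"grip": 125, "linear": [0, 0, 11], "delta_rot": [0, 0, 0]}, {"grip": 125, "linear": [0, 0, 16], "delta_rot": [0, 0, 0]}, {"grip": 125, "linear": [0, 2, 20], "delta_rot": [0, 0, -0.15]}, {"grip": 125, "linear": [0.5, 6, 21], "delta_rot": [0, 0, -0.3]}]}}

```text
time: 9.45
ee_pos: [0.4551, 0.0479, 0.2176]
tcp_rot: [179.8, 0.4, 159.0]
wrist_force: [1.8, 0.2, -0.4]
opening: 0.0436
grasp_force: 0.0
```

```bash
python3 - <<'E'
from h import *
def rect(P,nm):
    r=cv2.minAreaRect((P[:,:2]*1000).astype(np.float32)); print(nm,np.round(r[0],1),np.round(r[1],1),round(r[2],1),len(P),P[:,2].max().round(3))
v,u=np.mgrid[0:400,0:640]; uv=np.c_[u.ravel(),v.ravel()]
for n in ("top","scene"):
    p=bot.camera(n); P=pts(p,uv); P=P[p["range_z"].ravel()>0]
    for r in bot.trace(p,"marker")[:1]: rect(cloud(p,r["pixels"]),n+" marker %.2f"%r["conf"])
    for y in (.2715,.3875):
        q=P[(abs(P[:,0]-.48)<.022)&(abs(P[:,1]-y)<.022)&(P[:,2]>.125)&(P[:,2]<.137)]
        rect(q,n+" wing"); d=q[:,:2]-q[:,:2].mean(0); w,V=np.linalg.eigh(d.T@d); a=V[:,1]*np.sign(V[1,1]); print(" dir from y deg",np.degrees(np.arctan2(-a[0],a[1])).round(1))
    q=P[(abs(P[:,0]-.48)<.08)&(abs(P[:,1]-.33)<.11)&(P[:,2]>.107)&(P[:,2]<.1165)]; rect(q,n+" crest")
    print(np.percentile(q[:,0],[1,99]),np.percentile(q[:,1],[1,99]))
print(bot.get_obs()["ee_pos"],bot.get_obs()["tcp_rot"])
E
```

```text
top marker 0.36 [374.5  83.2] [23.9 26.4] 88.1 120 0.08
top wing [479.2 270.8] [ 9.2 27.5] 35.8 50 0.134
 dir from y deg 37.4
top wing [479.3 386.6] [ 8.9 24. ] 0.6 47 0.134
 dir from y deg 6.9
top crest [479.9 330.1] [167.1 104.1] 89.4 824 0.116
[0.42765902 0.53088132] [0.24694666 0.41226372]
scene marker 0.84 [442.5  -8.5] [ 19.2 128.4] 86.5 313 0.02
scene wing [476.9 272.3] [ 8.7 28.5] 35.4 59 0.134
 dir from y deg 34.4
scene wing [478. 388.] [26.9 10.2] 85.5 82 0.134
 dir from y deg -2.7
scene crest [478.3 330.2] [105.9 168.4] 0.4 1189 0.116
[0.42623279 0.52927299] [0.24688911 0.41347443]
[0.45379917 0.04885414 0.21235629] [-1.79984383e+02 -4.80776982e-03  1.59707517e+02]
```

The marker lies on the bench. The askew stud is at about (0.479, 0.272), turned about +35°, so I'm going to it.

Request:
{"api": "play_rows", "payload": {"targets": [{"grip": 180, "linear": [0.3, 3, 0], "delta_rot": [0, 0, -0.14]}, {"grip": 180, "linear": [0.8, 7, 0], "delta_rot": [0, 0, -0.28]}, {"grip": 180, "linear": [1.3, 11, 0], "delta_rot": [0, 0, -0.42]}, {"grip": 180, "linear": [1.8, 15, 0], "delta_rot": [0, 0, -0.56]}, {"grip": 180, "linear": [2.2, 19, 0], "delta_rot": [0, 0, -0.6]}, {"grip": 180, "linear": [2.5, 22.3, -1], "delta_rot": [0, 0, -0.6]}, {"grip": 180, "linear": [2.5, 22.3, -3.5], "delta_rot": [0, 0, -0.6]}, {"grip": 180, "linear": [2.5, 22.3, -6], "delta_rot": [0, 0, -0.6]}, {"grip": 180, "linear": [2.5, 22.3, -6], "delta_rot": [0, 0, -0.6]}, {"grip": 180, "linear": [2.5, 22.3, -6], "delta_rot": [0, 0, -0.6]}]}}

```text
time: 10.65
ee_pos: [0.4786, 0.2704, 0.1523]
tcp_rot: [-179.9, -0.0, 125.1]
wrist_force: [0.3, 0.5, 0.9]
opening: 0.0252
grasp_force: 0.0
```

```bash
python3 - <<'E'
from h import *
W=bot.camera("wrist"); o=bot.get_obs();print(o["ee_pos"],o["tcp_rot"],o["opening"])
save(W,"d.png")
for r in bot.trace(W,"stud_a_wing"):
    C=cloud(W,r["pixels"]); C=C[C[:,2]>.12]
    if len(C)>20: print(r["conf"],cv2.minAreaRect((C[:,:2]*1000).astype(np.float32)))
E
```

```text
[0.4790676  0.27073631 0.15337285] [1.79983218e+02 6.73758454e-03 1.25122800e+02] 0.02494928654422972
0.95 ((482.0238037109375, 272.9792175292969), (9.008443832397461, 27.78240966796875), 38.204261779785156)
0.74 ((484.55047607421875, 330.17413330078125), (166.0153045654297, 50.765010833740234), 74.99407196044922)
```

View pics/d.png

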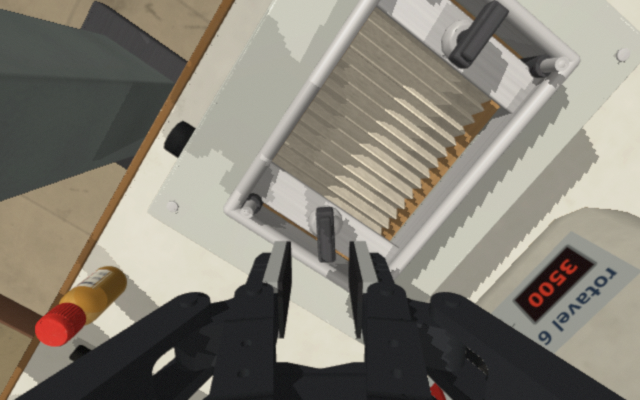

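The wrist picture shows the askew wing at (326,235), centred between the fingers and parallel to the pads. I'll lower, grip and turn.

Request:
{"api": "play_rows", "payload": {"targets": [{"grip": 180, "linear": [0.05, 0.1, -2], "delta_rot": [0, 0, 0]}, {"grip": 180, "linear": [0.05, 0.1, -3.6], "delta_rot": [0, 0, 0]}, {"grip": 180, "linear": [0.05, 0.1, -3.6], "delta_rot": [0, 0, 0]}, {"grip": 240, "linear": [0.05, 0.1, -3.6], "delta_rot": [0, 0, 0]}, {"grip": 240, "linear": [0.05, 0.1, -3.6], "delta_rot": [0, 0, 0]}, {"grip": 240, "linear": [0.05, 0.1, -3.6], "delta_rot": [0, 0, 0]}, {"grip": 240, "linear": [0.05, 0.1, -3.6], "delta_rot": [0, 0, 0]}], "force": 25}}

```text
time: 11.45
ee_pos: [0.4803, 0.2728, 0.1181]
tcp_rot: [179.8, 0.0, 125.1]
wrist_force: [4.8, 0.7, 3.8]
opening: 0.008
grasp_force: 29.7
```

Request:
{"api": "play_rows", "payload": {"targets": [{"grip": 240, "linear": [0, 0, 0], "delta_rot": [0, 0, -0.1]}, {"grip": 240, "linear": [0, 0, 0], "delta_rot": [0, 0, -0.2]}, {"grip": 240, "linear": [0, 0, 0], "delta_rot": [0, 0, -0.3]}, {"grip": 240, "linear": [0, 0, 0], "delta_rot": [0, 0, -0.4]}, {"grip": 240, "linear": [0, 0, 0], "delta_rot": [0, 0, -0.5]}, {"grip": 240, "linear": [0, 0, 0], "delta_rot": [0, 0, -0.6]}, {"grip": 240, "linear": [0, 0, 0], "delta_rot": [0, 0, -0.613]}, {"grip": 240, "linear": [0, 0, 0], "delta_rot": [0, 0, -0.613]}, {"grip": 240, "linear": [0, 0, 0], "delta_rot": [0, 0, -0.613]}]}}

```text
time: 12.35
ee_pos: [0.4807, 0.273, 0.1181]
tcp_rot: [179.8, -0.1, 90.0]
wrist_force: [8.2, 2.1, 2.7]
opening: 0.0085
grasp_force: 29.5
```

Request:
{"api": "play_rows", "payload": {"targets": [{"grip": 180, "linear": [0, 0, 0], "delta_rot": [0, 0, 0]}, {"grip": 180, "linear": [0, 0, 0], "delta_rot": [0, 0, 0]}, {"grip": 180, "linear": [0, 0, 0], "delta_rot": [0, 0, 0]}, {"grip": 180, "linear": [0, 0, 2], "delta_rot": [0, 0, 0]}, {"grip": 125, "linear": [0, 0, 6], "delta_rot": [0, 0, 0]}, {"grip": 125, "linear": [-1, 0, 10], "delta_rot": [0, 0, 0]}, {"grip": 125, "linear": [-3, -4, 12], "delta_rot": [0, 0, 0]}, {"grip": 125, "linear": [-3, -8, 12], "delta_rot": [0, 0, 0]}, {"grip": 125, "linear": [-2, -12, 12], "delta_rot": [0, 0, 0]}, {"grip": 125, "linear": [0, -16, 12], "delta_rot": [0, 0, 0]}]}}

```text
time: 13.35
ee_pos: [0.4785, 0.1112, 0.2374]
tcp_rot: [180.0, -0.0, 90.1]
wrist_force: [0.2, 0.8, 1.2]
opening: 0.0431
grasp_force: 0.0
```

Request:
{"api": "play_rows", "payload": {"targets": [{"grip": 125, "linear": [3, -3.5, 0], "delta_rot": [0, 0, 0]}, {"grip": 125, "linear": [6, -6, 0], "delta_rot": [0, 0, -0.05]}, {"grip": 125, "linear": [9, -9, 0], "delta_rot": [0, 0, -0.1]}, {"grip": 125, "linear": [12, -11, 0], "delta_rot": [0, 0, -0.17]}, {"grip": 125, "linear": [13.1, -12.5, -3], "delta_rot": [0, 0, -0.17]}, {"grip": 125, "linear": [13.1, -12.5, -6], "delta_rot": [0, 0, -0.17]}, {"grip": 125, "linear": [13.1, -12.5, -9], "delta_rot": [0, 0, -0.17]}, {"grip": 125, "linear": [13.1, -12.5, -9], "delta_rot": [0, 0, -0.17]}]}}

```text
time: 14.15
ee_pos: [0.6081, -0.0127, 0.1418]
tcp_rot: [-179.6, 0.1, 80.2]
wrist_force: [0.4, -0.1, -0.1]
opening: 0.0434
grasp_force: 0.0
```

```bash
cat > studs.py <<'E'
from h import *
def rect(P,nm):
    if len(P)<5: return print(nm,"few")
    r=cv2.minAreaRect((P[:,:2]*1000).astype(np.float32)); print(nm,np.round(r[0],1),np.round(r[1],1),round(r[2],1),len(P),P[:,2].max().round(3))
v,u=np.mgrid[0:400,0:640]; uv=np.c_[u.ravel(),v.ravel()]
def full(p):
    P=pts(p,uv); return P[p["range_z"].ravel()>0]
E
python3 - <<'E'
from studs import *
for n in ("top","scene"):
    p=bot.camera(n); P=full(p)
    for y in (.2715,.3875):
        q=P[(abs(P[:,0]-.48)<.022)&(abs(P[:,1]-y)<.022)&(P[:,2]>.125)&(P[:,2]<.137)]; rect(q,n+" wing")
W=bot.camera("wrist"); P=full(W)
q=P[(P[:,1]<.1)&(P[:,1]>-.14)&(P[:,0]>.52)&(P[:,0]<.72)]
rect(q[(q[:,2]>.05)&(q[:,2]<.066)],"handle w"); rect(q[(q[:,2]>.018)&(q[:,2]<.027)],"plate w")
save(W,"e.png"); o=bot.get_obs(); print(o["ee_pos"],o["tcp_rot"],o["q"])
E
```

```text
top wing [478.4 270.9] [24.6  6.9] 89.6 45 0.134
top wing [479.4 386.3] [ 9.1 24.2] 2.1 50 0.133
scene wing [476.8 272.3] [26.7 10.2] 85.5 71 0.134
scene wing [477.8 388. ] [26.7  9.8] 88.8 86 0.134
handle w [616.2 -10.9] [64.3 11.8] 80.2 1525 0.064
plate w [616. -12.] [178.8 114.7] 79.9 27907 0.027
[ 0.61051415 -0.01246469  0.1482363 ] [ 1.79928064e+02 -1.26135713e-02  8.02738972e+01] [-1.17045597e+00  1.23831765e+01  9.19705314e+00  8.67408651e+01
  1.77136021e-03  9.85556558e+01]
```

View pics/e.png

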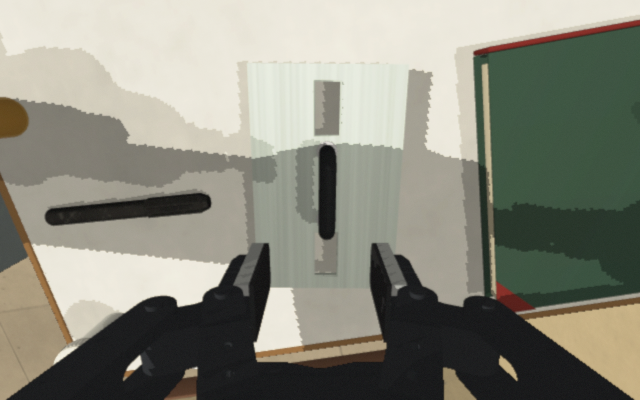

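The wrist picture shows the cover, with its handle vertical at (327,190) centred between the fingers. The marker lies clear at left, (130,208). Both wings are in line, so I'm grasping the handle.

Request:
{"api": "play_rows", "payload": {"targets": [{"grip": 125, "linear": [0.25, 0, -4], "delta_rot": [0, 0, 0]}, {"grip": 125, "linear": [0.25, 0, -8], "delta_rot": [0, 0, 0]}, {"grip": 125, "linear": [0.25, 0, -10.5], "delta_rot": [0, 0, 0]}, {"grip": 125, "linear": [0.25, 0, -11.3], "delta_rot": [0, 0, 0]}, {"grip": 125, "linear": [0.25, 0, -11.3], "delta_rot": [0, 0, 0]}, {"grip": 235, "linear": [0.25, 0, -11.3], "delta_rot": [0, 0, 0]}, {"grip": 235, "linear": [0.25, 0, -11.3], "delta_rot": [0, 0, 0]}, {"grip": 235, "linear": [0.25, 0, -11.3], "delta_rot": [0, 0, 0]}, {"grip": 235, "linear": [0.25, 0, -11.3], "delta_rot": [0, 0, 0]}, {"grip": 235, "linear": [0.25, 0, -11.3], "delta_rot": [0, 0, 0]}], "force": 80}}

```text
time: 15.3
ee_pos: [0.6141, -0.0126, 0.0361]
tcp_rot: [179.8, -0.0, 80.3]
wrist_force: [0.4, 0.7, 5.7]
opening: 0.0093
grasp_force: 78.0
```

Request:
{"api": "play_rows", "payload": {"targets": [{"grip": 235, "linear": [0, 0, 1.5], "delta_rot": [0, 0, 0]}, {"grip": 235, "linear": [0, 0, 5], "delta_rot": [0, 0, 0]}, {"grip": 235, "linear": [0, 0, 9], "delta_rot": [0, 0, 0]}, {"grip": 235, "linear": [-1, 0, 13], "delta_rot": [0, 0, 0]}, {"grip": 235, "linear": [-4, 0, 16.5], "delta_rot": [0, 0, 0]}, {"grip": 235, "linear": [-7, 1, 19], "delta_rot": [0, 0, 0]}, {"grip": 235, "linear": [-10, 3, 20], "delta_rot": [0, 0, 0]}, {"grip": 235, "linear": [-12.5, 6, 20], "delta_rot": [0, 0, 0]}, {"grip": 235, "linear": [-13.5, 10, 20], "delta_rot": [0, 0, 0.06]}, {"grip": 235, "linear": [-13.5, 14, 20], "delta_rot": [0, 0, 0.12]}]}}

```text
time: 16.3
ee_pos: [0.4764, 0.1282, 0.236]
tcp_rot: [179.9, -0.0, 87.2]
wrist_force: [1.4, -0.4, -1.8]
opening: 0.0094
grasp_force: 78.5
```

Request:
{"api": "play_rows", "payload": {"targets": [{"grip": 235, "linear": [0, 4, 0], "delta_rot": [0, 0, 0.05]}, {"grip": 235, "linear": [0, 8, 0], "delta_rot": [0, 0, 0.05]}, {"grip": 235, "linear": [0, 12, 0], "delta_rot": [0, 0, 0.05]}, {"grip": 235, "linear": [0, 16, 0], "delta_rot": [0, 0, 0.05]}, {"grip": 235, "linear": [0, 19, 0], "delta_rot": [0, 0, 0.05]}, {"grip": 235, "linear": [0, 20.25, -2], "delta_rot": [0, 0, 0.05]}, {"grip": 235, "linear": [0, 20.25, -4], "delta_rot": [0, 0, 0.05]}, {"grip": 235, "linear": [0, 20.25, -4], "delta_rot": [0, 0, 0.05]}, {"grip": 235, "linear": [0, 20.25, -4], "delta_rot": [0, 0, 0.05]}, {"grip": 235, "linear": [0, 20.25, -4], "delta_rot": [0, 0, 0.05]}]}}

```text
time: 17.3
ee_pos: [0.4782, 0.3297, 0.1955]
tcp_rot: [179.9, -0.1, 90.0]
wrist_force: [0.4, -0.2, -1.7]
opening: 0.0094
grasp_force: 78.4
```

```bash
python3 - <<'E'
from studs import *
o=bot.get_obs(); print(o["ee_pos"],o["tcp_rot"],o["time"],o["wrist_force"])
ims=[]
for n in ("top","scene","wrist"):
    p=bot.camera(n); P=full(p); q=P[(abs(P[:,0]-.48)<.1)&(abs(P[:,1]-.33)<.12)]
    z0=o["ee_pos"][2]-.036
    pl=q[(abs(q[:,2]-z0-.023)<.006)]; rect(pl,n+" plate")
    i=abs(pl[:,2]-np.median(pl[:,2]))<.004; A=np.c_[pl[i,:2]-[.479,.33],np.ones(i.sum())]; print("  plane",np.linalg.lstsq(A,pl[i,2],rcond=None)[0].round(4))
    rect(q[(q[:,2]>.108)&(q[:,2]<.1165)],n+" crest")
    ims.append(p["color"])
cv2.imwrite("pics/f.png",cv2.cvtColor(cv2.resize(np.vstack(ims[1:]),None,fx=.75,fy=.75),cv2.COLOR_RGB2BGR))
E
```

```text
[0.47816829 0.32973817 0.19548384] [ 1.79900790e+02 -6.68561409e-02  8.99690897e+01] 17.3 [ 0.41885406 -0.20950221 -1.72615134]
top plate [476.1 286.2] [113.8  90.5] 0.5 1474 0.187
  plane [-0.0067  0.0019  0.1819]
top crest few
scene plate [476.  329.8] [118.3 179.7] 0.3 3612 0.188
  plane [-0.0022  0.0005  0.1828]
scene crest [476.6 330.1] [167.6 103.1] 89.8 625 0.116
wrist plate [479.3 340.6] [158.6 115.1] 89.9 53643 0.188
  plane [-0.005   0.0016  0.1825]
wrist crest [479.7 395.6] [28.7 24.7] 89.9 464 0.116
```

View pics/f.png

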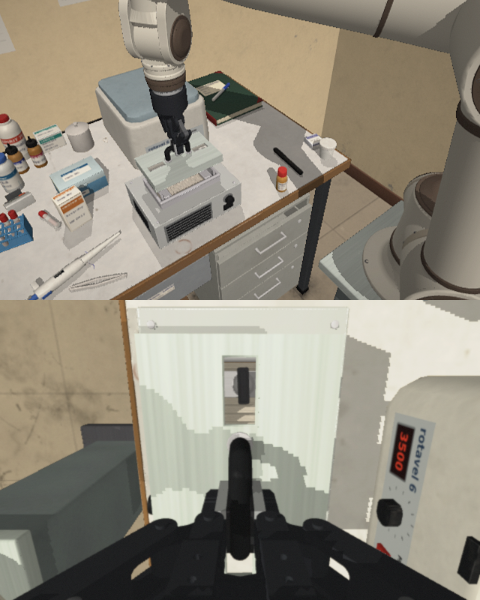

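The scene view shows the cover level above the frame. In the wrist view the wing at (242,385) sits in the slot, about 2.5 mm toward +x of the slot's centre, and the top view and the stud grasp give the same offset. I'll correct that and descend.

Request:
{"api": "play_rows", "payload": {"targets": [{"grip": 235, "linear": [0.25, 0.03, -2], "delta_rot": [0, 0, 0]}, {"grip": 235, "linear": [0.25, 0.03, -3.5], "delta_rot": [0, 0, 0]}, {"grip": 235, "linear": [0.25, 0.03, -4.2], "delta_rot": [0, 0, 0]}, {"grip": 235, "linear": [0.25, 0.03, -4.2], "delta_rot": [0, 0, 0]}, {"grip": 235, "linear": [0.25, 0.03, -4.2], "delta_rot": [0, 0, 0]}, {"grip": 235, "linear": [0.25, 0.03, -4.2], "delta_rot": [0, 0, 0]}]}}

```text
time: 18.05
ee_pos: [0.4806, 0.3304, 0.1527]
tcp_rot: [179.9, -0.0, 90.0]
wrist_force: [0.3, 0.7, -1.9]
opening: 0.0095
grasp_force: 78.5
```

```bash
python3 - <<'E'
from studs import *
o=bot.get_obs(); print(o["ee_pos"],o["tcp_rot"],o["time"],o["wrist_force"])
ims=[]
for n in ("top","wrist"):
    p=bot.camera(n); P=full(p); q=P[(abs(P[:,0]-.48)<.1)&(abs(P[:,1]-.33)<.12)]
    z0=o["ee_pos"][2]-.036
    pl=q[(abs(q[:,2]-z0-.023)<.004)]; rect(pl,n+" plate"); print(np.percentile(pl[:,0],[.5,99.5]),np.percentile(pl[:,1],[.5,99.5]))
    ims.append(p["color"])
a=ims[1][:320]; b=cv2.resize(ims[0][140:260,180:310],(347,320),interpolation=cv2.INTER_CUBIC)
c=np.hstack([a[:,150:600],b]); cv2.imwrite("pics/g.png",cv2.cvtColor(c,cv2.COLOR_RGB2BGR))
E
```

```text
[0.48058207 0.33041974 0.15267136] [ 1.79931755e+02 -4.89927307e-02  9.00003499e+01] 18.05 [ 0.28476218  0.71010912 -1.88661048]
top plate [478.8 286.2] [112.6  88.8] 0.0 1253 0.143
[0.42294212 0.53477328] [0.24189983 0.32631568]
wrist plate [481.7 341.5] [158.1 114.9] 89.9 53612 0.143
[0.42522791 0.53825201] [0.3040675  0.41997613]
```

View pics/g.png

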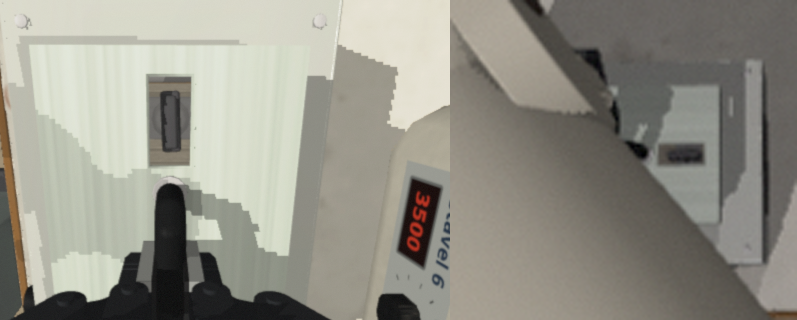

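In the wrist view the wing (171,120) is within about 1 mm of the slot's centre. Edges agree with the frame too, so I'm lowering onto the pins.

Request:
{"api": "play_rows", "payload": {"targets": [{"grip": 235, "linear": [0.05, 0, -0.4], "delta_rot": [0, 0, 0]}, {"grip": 235, "linear": [0.05, 0, -0.8], "delta_rot": [0, 0, 0]}, {"grip": 235, "linear": [0.05, 0, -1.2], "delta_rot": [0, 0, 0]}, {"grip": 235, "linear": [0.05, 0, -1.5], "delta_rot": [0, 0, 0]}, {"grip": 235, "linear": [0.05, 0, -1.5], "delta_rot": [0, 0, 0]}, {"grip": 235, "linear": [0.05, 0, -1.5], "delta_rot": [0, 0, 0]}]}}

```text
time: 18.75
ee_pos: [0.4807, 0.3302, 0.1367]
tcp_rot: [180.0, -0.0, 90.0]
wrist_force: [-0.9, -0.1, -0.8]
opening: 0.0094
grasp_force: 78.7
```

Request:
{"api": "play_rows", "payload": {"targets": [{"grip": 235, "linear": [0, 0, -0.2], "delta_rot": [0, 0, 0]}, {"grip": 235, "linear": [0, 0, -0.4], "delta_rot": [0, 0, 0]}, {"grip": 235, "linear": [0, 0, -0.6], "delta_rot": [0, 0, 0]}, {"grip": 235, "linear": [0, 0, -0.7], "delta_rot": [0, 0, 0]}, {"grip": 235, "linear": [0, 0, -0.7], "delta_rot": [0, 0, 0]}, {"grip": 235, "linear": [0, 0, -0.7], "delta_rot": [0, 0, 0]}]}}

```text
time: 19.35
ee_pos: [0.4808, 0.3303, 0.1304]
tcp_rot: [180.0, -0.0, 90.0]
wrist_force: [-3.5, -2.1, 6.6]
opening: 0.0096
grasp_force: 79.5
```

Request:
{"api": "play_rows", "payload": {"targets": [{"grip": 235, "linear": [0, 0, -0.1], "delta_rot": [0, 0, 0]}, {"grip": 235, "linear": [0, 0, -0.15], "delta_rot": [0, 0, 0]}, {"grip": 235, "linear": [0, 0, -0.15], "delta_rot": [0, 0, 0]}, {"grip": 235, "linear": [0, 0, -0.15], "delta_rot": [0, 0, 0]}, {"grip": 235, "linear": [0, 0, -0.15], "delta_rot": [0, 0, 0]}]}}

```text
time: 19.85
ee_pos: [0.4807, 0.3302, 0.13]
tcp_rot: [179.9, -0.1, 90.0]
wrist_force: [-6.3, -3.9, 14.4]
opening: 0.0097
grasp_force: 80.3
```

```bash
python3 - <<'E'
from studs import *
o=bot.get_obs(); print(o["ee_pos"],o["tcp_rot"],o["time"],o["wrist_force"],o["torque"])
ims=[]
for n in ("scene","wrist"):
    p=bot.camera(n); P=full(p); q=P[(abs(P[:,0]-.48)<.1)&(abs(P[:,1]-.33)<.12)]
    pl=q[(abs(q[:,2]-.117)<.006)]; rect(pl,n+" plate")
    i=abs(pl[:,2]-np.median(pl[:,2]))<.003; A=np.c_[pl[i,:2]-[.479,.33],np.ones(i.sum())]; print("  plane",np.linalg.lstsq(A,pl[i,2],rcond=None)[0].round(4))
    ims.append(p["color"])
    for r in bot.trace(p,"marker")[:1]: rect(cloud(p,r["pixels"]),"marker %.2f"%r["conf"])
c=np.hstack([ims[1][:320,150:600],cv2.resize(ims[0][180:340,160:335],(350,320))]); cv2.imwrite("pics/h.png",cv2.cvtColor(c,cv2.COLOR_RGB2BGR))
E
```

```text
[0.48065146 0.33024593 0.12997563] [ 1.79929795e+02 -6.13890920e-02  9.00058445e+01] 19.85 [-6.3443685  -3.89978054 14.39800704] [-0.64424985  1.27241259  0.06085945]
scene plate [478.4 329.9] [180.3 117.9] 89.4 3370 0.123
  plane [ 0.0014 -0.      0.1176]
marker 0.85 [442.5 -12.3] [ 24.6 127.7] 87.1 311 0.02
wrist plate [481.8 341.4] [157.9 114.9] 89.8 53859 0.121
  plane [1.000e-04 8.000e-04 1.174e-01]
marker 0.43 [482.5 382.9] [39.5 11.1] 88.7 1561 0.134
```

View pics/h.png

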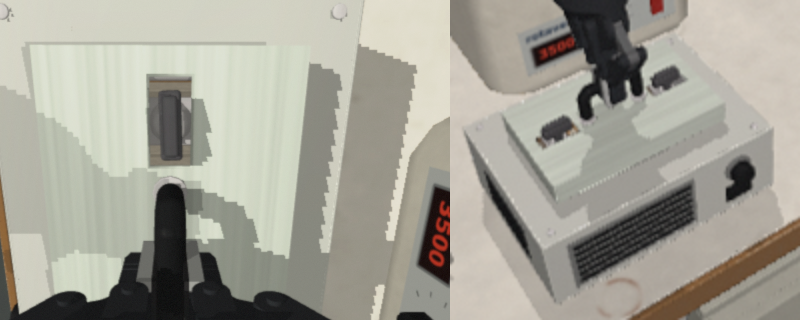

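Both wings stand up through the slots, at (170,125) in the wrist view and both visible in the scene crop. The plate top measures 0.1175 m (flush), is level, and is pressed with about 15 N, so I'm handing in.

```bash
python3 -c "
from workcell import bot
print(bot.job_done())"
```

```text
the job is handed in; nothing more can be done
None
```

The job is handed in at about 20 s: the marker lies on the bench, both studs are in line, and the gripper holds the cover pressed flush and level (about 15 N). `job_done()` returned no verdict.

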